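# Scrape the nutshells off the serving board

### The arm

A 6-joint arm with a two-finger parallel gripper is mounted at the origin on a cart in front of the work surface, level with it; the furniture and walls round the work are solid. World frame = base frame: x ahead of the robot, y to its left, z up, the work surface at z = 0. Lengths are in m, angles in rad, forces in N, time in s.
With the tool pointing down it reaches from about 0.35 to 1 m from the base axis. Payload 7.1 kg.
Tool frame: the origin (TCP) lies between the finger pads; the fingertips stand 22 mm ahead of it and the grasp point (between the pads) lies 3 mm ahead of it; z points along the fingers, y is the line along which they close (so a half turn about z gives the same grasp; the last joint's range is limited). The gripper opens to 85 mm and grips with 20 to 120 N. Pads are 22 mm wide; open, the fingers measure 114 mm over their backs; the gripper's body (76 mm by 85 mm) begins 54 mm behind the grasp point. The pads swing forward as they close: fully open they stand 13 mm farther back than shut.
Start: joints at [1.14, 0.423, 1.63, -0, 1.089, -0.019], TCP at [0.25, 0.573, 0.224] pointing down, gripper open.
Joint ranges: [-3, 3], [-0.9, 2.11], [0.09, 2.58], [-1.31, 4.45], [0.11, 2.69], [-2.54, 2.54]. Speed limits (rad/s): [2.39, 2.39, 3.01, 3.14, 3.14, 3.14].

### API

Orientations are given as a rotation vector (axis times angle).
In Python, from rig import manip gives the robot as it stands. The module is installed in compiled form; this text tells all that it offers. Calls block until the motion is done:
- manip.move_to(position, orientation): joint-space move of the TCP to a pose.
- manip.servo_line(position, orientation=None, rate=0.15): straight line of the TCP; orientation=None keeps the orientation; rate is the mean speed in m/s.
- manip.set_joints(angles): joint-space move.
- manip.command_gripper(opening, f_grip=None): finger opening in m; f_grip is the grip in N (None keeps the last); returns when the fingers have stopped.
- manip.hold(seconds).
- manip.solve_ik(position, orientation): joint angles nearest the present ones, or None.
- manip.camera(name): name is "scene" or "side" or "wrist"; returns a dict with "image" (384x512x3 uint8, red, green, blue), "fx", "fy", "cx", "cy" (pixels), "cam_to_world" (4x4, takes a point from camera to world coordinates); the wrist camera has in their place "mount" (4x4, takes a point from camera to tool coordinates, whose origin is the TCP and whose axes are the flange's). Camera axes: x right, y down, z forward; pixel columns grow to the right and rows downward; lengths in m; the calibration is good to about 2 mm. A picture is of the moment at which its call begins: read the wrist's pose just before it. There is no depth.
A pose or a line that the arm cannot do raises manip.IKError and nothing moves.
- manip.sign_off(): hands the job in; it is judged then, once.
Readings, each from a call of its own:
- manip.get_time(): time.
- manip.get_joint_positions(): joint angles.
- manip.get_joint_vel(): joint speeds.
- manip.get_tau(): joint torques, N m.
- manip.get_position(): TCP position.
- manip.get_ee_rot(): TCP orientation.
- manip.get_contact_force(): force on the tool from outside, world axes, zero at the start.
- manip.get_torque(): the same for the moment, N m.
- manip.get_width(): finger opening in m.
- manip.get_grip_force(): force on a finger pad.
Only numpy, scipy, OpenCV 4.12 (cv2) and the standard library are available. Lean on these libraries where they do the work, as an engineer would, in place of code of your own. Each camera call takes 0.05 s, during which the arm holds its last target. There are 200 camera calls.

### The job

Take the red scraper block from the grey mat and wipe all four walnut half-shells off the raised serving board, over the end of the board, into the steel tray that is tucked under that end. Move the shells with the scraper only, never with the gripper, and leave the tealight standing where it is on the board and the tray, the cup, the matchbox and the coffee press where they are. When the shells are in the tray, stand the scraper upright on the mat again, between the cup and the matchbox.

Things in the scene. Friction and masses are not known exactly. Their poses are not given: they have to be found in the camera images.
- board: Light wooden serving board on two runners, fixed, 150 (its x) x 190 (its y) mm, no rim; flat top 55 mm above the worktop, underside 43 mm. Origin on the worktop under its centre. Tray and mat lie beside its two y ends (95 mm from the centre), one at each, in either order; nothing catches a shell pushed off the x edges (75 mm from the centre).
- tray: Loose shallow grey steel tray, 132 (its x) x 240 (its y) mm, rim 34 mm high, walls 3 to 4 mm. Origin at the centre of its floor, 6 mm above the worktop. It lies on a fixed cork mat (250 x 138 x 5 mm) beside one end of the board with its long side along that end; its near rim is tucked about 10 mm under the board, so there is no gap.
- mat: Grey flat mat, fixed, 250 (its x) x 110 (its y) x 5 mm, on the worktop beside the other end of the board; origin at the centre of its underside. The scraper stands near its middle, the cup near its +x end (about 100 mm from its centre), the matchbox near its -x end (about 100 mm).
- scraper: Loose scraper block, about 150 g, standing upright. Rigid black rubber sole 56 (x) x 22 (y) mm, 12 mm high; red body 54 x 20 mm up to 34 mm height; wooden grip 44 (x) x 18 (y) mm from there to 91 mm, to be held across its 18 mm. Origin at the centre of the sole's underside, z up. The long upright faces (normal to y) wipe; the ends can push too.
- shell_a: Loose dark brown walnut half-shell lying flat side down on the board, round, 24 mm across, 12 mm high (the lowest 3 mm upright, then a dome), 15 g; it slides, and does not roll. Origin at the centre of its flat underside.
- shell_b: Loose dark brown walnut half-shell lying flat side down on the board, round, 24 mm across, 12 mm high (the lowest 3 mm upright, then a dome), 15 g; it slides, and does not roll. Origin at the centre of its flat underside.
- shell_c: Loose dark brown walnut half-shell lying flat side down on the board, round, 24 mm across, 12 mm high (the lowest 3 mm upright, then a dome), 15 g; it slides, and does not roll. Origin at the centre of its flat underside.
- shell_d: Loose dark brown walnut half-shell lying flat side down on the board, round, 24 mm across, 12 mm high (the lowest 3 mm upright, then a dome), 15 g; it slides, and does not roll. Origin at the centre of its flat underside.
- tealight: Loose tealight candle in a metal cup, 38 mm across, 18 mm high, 30 g, standing on the board among the shells. Origin at the centre of its underside. Must stay where it stands.
- cup: Loose small coffee cup with a handle, 58 (x) x 89 (y, with the handle) x 56 mm, standing on the mat near its +x end. Origin at the centre of this outline, at the underside. Must stay.
- matches: Loose closed matchbox, 36 x 53 x 15 mm, lying on the mat near its -x end. Origin at the centre of its underside. Must stay.
- press: Loose small coffee press, 59 (x) x 75 (y, with handle) x 122 mm, standing on the worktop behind the board, under the cooker hood, whose front edge hangs 0.47 m above the worktop, 0.59 m ahead of the robot's base axis (keep the wrist clear of it). Origin under its centre. Must stay.

How it is judged:
By the outcome, as a careful person would: the job done as asked, in the order asked, and still so for the second after the job is handed in, with the robot touching nothing.
It also fails if it takes over 72 s, if anything falls off the work surface, if the arm or the gripper's body presses on something with over 40 N, if the wrist force passes 120 N, or if a joint passes its speed limit or range.

## Working session

There is one attempt and no reset: what is moved stays moved. The work goes in short steps, each a Python script; the robot and the scene stay as the last script left them, time stands still between calls to the robot, and variables do not carry over. Pictures are saved under pics/ and viewed, at most 12 in all, crops included, and the job is handed in when it is done.

```bash
mkdir -p pics
python3 - <<'E'
from rig import manip
import cv2,numpy as np,pickle
d={}
for n in("scene","side","wrist"):
    p=manip.get_position();r=manip.get_ee_rot()
    c=manip.camera(n);c['p']=p;c['r']=r;d[n]=c
    print(n,{k:(np.round(v,3).tolist() if k!='image' else 0) for k,v in c.items()})
pickle.dump(d,open('c0.pkl','wb'))
a=np.hstack([d['scene']['image'],d['side']['image']])[:,:,::-1]
cv2.imwrite('pics/scene.png',cv2.resize(d['scene']['image'][:,:,::-1],(800,600)))
cv2.imwrite('pics/side.png',cv2.resize(d['side']['image'][:,:,::-1],(800,600)))
print(manip.get_time())
E
```

```text
scene {'image': 0, 'fx': 441.786, 'fy': 441.786, 'cx': 254.739, 'cy': 188.223, 'cam_to_world': [[-0.534, -0.455, 0.713, -0.09], [-0.846, 0.289, -0.449, 0.494], [-0.002, -0.842, -0.539, 0.536], [0.0, 0.0, 0.0, 1.0]], 'p': [0.25, 0.572, 0.223], 'r': [-0.642, -3.075, 0.003]}
side {'image': 0, 'fx': 358.103, 'fy': 358.103, 'cx': 263.987, 'cy': 192.195, 'cam_to_world': [[-0.318, -0.438, 0.841, -0.209], [-0.948, 0.135, -0.288, 0.383], [0.012, -0.889, -0.458, 0.443], [0.0, 0.0, 0.0, 1.0]], 'p': [0.25, 0.572, 0.223], 'r': [-0.642, -3.075, 0.002]}
wrist {'image': 0, 'fx': 268.603, 'fy': 268.603, 'cx': 252.039, 'cy': 189.24, 'mount': [[0.0, -0.951, -0.309, 0.078], [1.0, 0.0, -0.0, -0.0], [0.001, -0.309, 0.951, -0.151], [0.0, 0.0, 0.0, 1.0]], 'p': [0.25, 0.572, 0.223], 'r': [-0.642, -3.075, 0.002]}
0.15
```

View pics/scene.png

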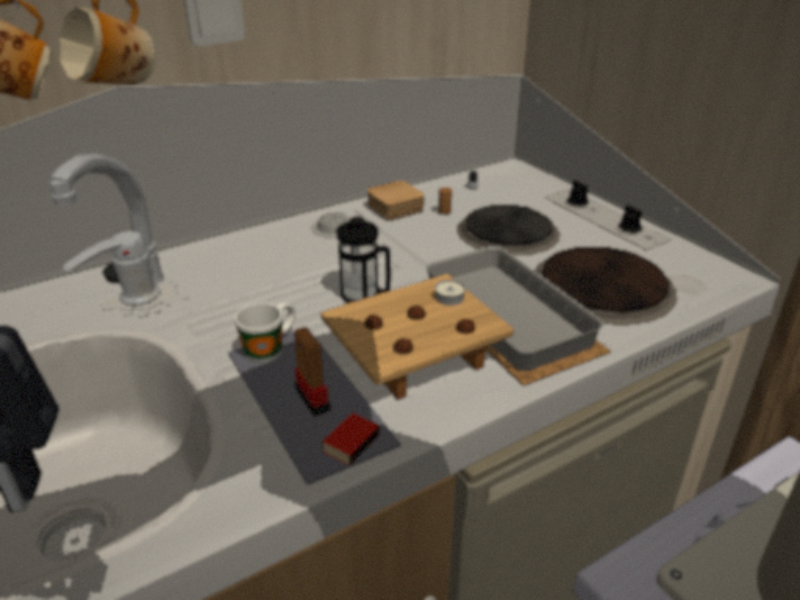

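View pics/side.png

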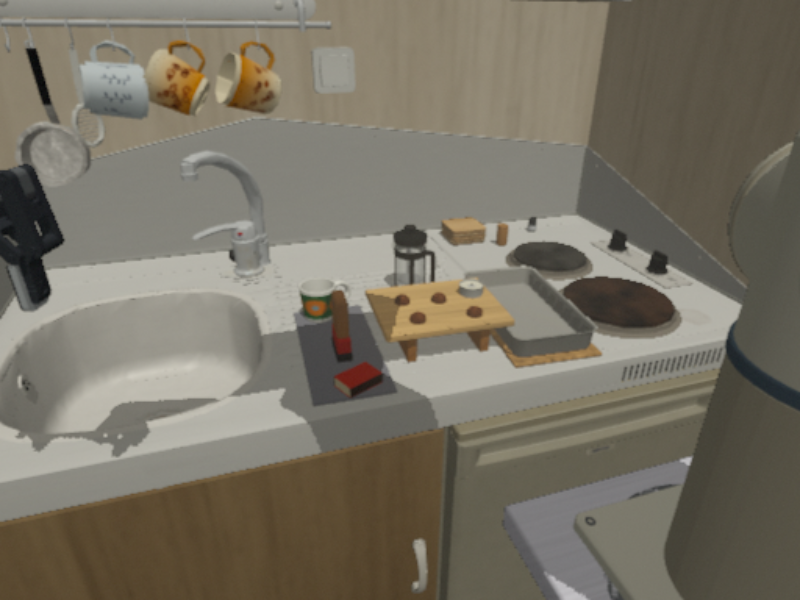

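Scene (800×600): mat on the left with cup (262,328), scraper (312,370), matchbox (352,437). The board has shells at (374,322), (416,312), (403,345), (466,326) and the tealight at (450,292). The tray is on the right, so the wipe goes away from the mat.

```bash
cat > h.py <<'E'
import numpy as np,cv2,pickle
from scipy.spatial.transform import Rotation as R
def c2w(c):
    if 'cam_to_world' in c: return np.array(c['cam_to_world'])
    T=np.eye(4);T[:3,:3]=R.from_rotvec(c['r']).as_matrix();T[:3,3]=c['p'];return T@np.array(c['mount'])
def ray(c,uv):
    T=c2w(c);d=T[:3,:3]@np.array([(uv[0]-c['cx'])/c['fx'],(uv[1]-c['cy'])/c['fy'],1]);return T[:3,3],d/np.linalg.norm(d)
def onz(c,uv,z):
    o,d=ray(c,uv);return o+d*(z-o[2])/d[2]
def tri(obs):
    A=0;b=0
    for c,uv in obs:
        o,d=ray(c,uv);P=np.eye(3)-np.outer(d,d);A=A+P;b=b+P@o
    x=np.linalg.solve(A,b)
    return x,[round(float(np.linalg.norm((np.eye(3)-np.outer(ray(c,u)[1],ray(c,u)[1]))@(x-ray(c,u)[0])))*1e3,1) for c,u in obs]
def proj(c,X):
    T=np.linalg.inv(c2w(c));p=T[:3,:3]@X+T[:3,3];return np.array([c['fx']*p[0]/p[2]+c['cx'],c['fy']*p[1]/p[2]+c['cy']])
def shot(m,n):
    p=np.array(m.get_position());r=np.array(m.get_ee_rot());c=m.camera(n);c['p']=p;c['r']=r;return c
def down(yaw): # tool x at yaw, z down
    x=np.array([np.cos(yaw),np.sin(yaw),0]);z=np.array([0,0,-1.]);return R.from_matrix(np.stack([x,np.cross(z,x),z],1)).as_rotvec()
E
python3 - <<'E'
from h import *
d=pickle.load(open('c0.pkl','rb'));s=d['scene'];k=512/800
f=lambda u,v,z:print(u,v,np.round(onz(s,(u*k,v*k),z),3))
print('board');[f(u,v,.055) for u,v in((323,315),(384,382),(513,328),(447,277))]
print('shells');[f(u,v,.06) for u,v in((374,322),(416,312),(403,345),(466,326))]
f(450,292,.07);print('mat');[f(u,v,.005) for u,v in((233,350),(308,477),(400,442),(312,395))]
print(R.from_rotvec(s['r']).as_matrix().round(2))
from rig import manip
for yaw in(-.8,-.4,0,.4,.8,1.2,2.,2.4,3.1,-1.2):
  print(yaw,manip.solve_ik([.5,.1,.33],down(yaw)))
E
```

```text
board
323 315 [0.555 0.197 0.055]
384 382 [0.405 0.2   0.055]
513 328 [0.408 0.017 0.055]
447 277 [0.547 0.015 0.055]
shells
374 322 [0.502 0.155 0.06 ]
416 312 [0.493 0.101 0.06 ]
403 345 [0.445 0.151 0.06 ]
466 326 [0.436 0.067 0.06 ]
450 292 [0.495 0.048 0.07 ]
mat
233 350 [0.613 0.299 0.005]
308 477 [0.371 0.311 0.005]
400 442 [0.363 0.207 0.005]
312 395 [0.482 0.252 0.005]
[[-0.92  0.4  -0.  ]
 [ 0.4   0.92 -0.  ]
 [ 0.   -0.   -1.  ]]
-0.8 None
-0.4 [ 1.74055621e-01  1.36684440e-01  1.76665347e+00 -8.88178420e-16
  1.23825474e+00  2.14485195e+00]
0 [ 1.74055621e-01  1.36684440e-01  1.76665347e+00 -4.44089210e-16
  1.23825474e+00  1.74485195e+00]
0.4 [ 1.74055621e-01  1.36684440e-01  1.76665347e+00 -8.88178420e-16
  1.23825474e+00  1.34485195e+00]
0.8 [ 1.74055621e-01  1.36684440e-01  1.76665347e+00 -4.44089210e-16
  1.23825474e+00  9.44851948e-01]
1.2 [ 1.74055621e-01  1.36684440e-01  1.76665347e+00 -4.44089210e-16
  1.23825474e+00  5.44851948e-01]
2.0 [ 1.74055621e-01  1.36684440e-01  1.76665347e+00 -4.44089210e-16
  1.23825474e+00 -2.55148052e-01]
2.4 [ 1.74055621e-01  1.36684440e-01  1.76665347e+00 -4.44089210e-16
  1.23825474e+00 -6.55148052e-01]
3.1 [ 0.17405562  0.13668444  1.76665347  0.          1.23825474 -1.35514805]
-1.2 None
```

Run:
```python
from h import *
from rig import manip
o=down(np.pi);L=[]
for p in([.45,.10,.27],[.45,.24,.24]):
    manip.move_to(p,o);manip.hold(.2);L.append(shot(manip,'wrist'))
    print(manip.get_time(),L[-1]['p'],manip.get_joint_positions())
pickle.dump(L,open('c1.pkl','wb'))
for i,c in enumerate(L): cv2.imwrite(f'pics/w{i}.png',cv2.resize(c['image'][:,:,::-1],(800,600),interpolation=cv2.INTER_CUBIC))
```

```text
2.2667 [0.45001215 0.10053941 0.26990899] [ 1.93832658e-01  1.18984697e-01  1.93248460e+00  3.54092366e-05
  1.09030526e+00 -1.37783303e+00]
3.1417 [0.45030217 0.23907968 0.24037063] [ 4.64784980e-01  2.32505826e-01  1.86635345e+00 -1.48985407e-04
  1.04212414e+00 -1.10436127e+00]
```

View pics/w0.png

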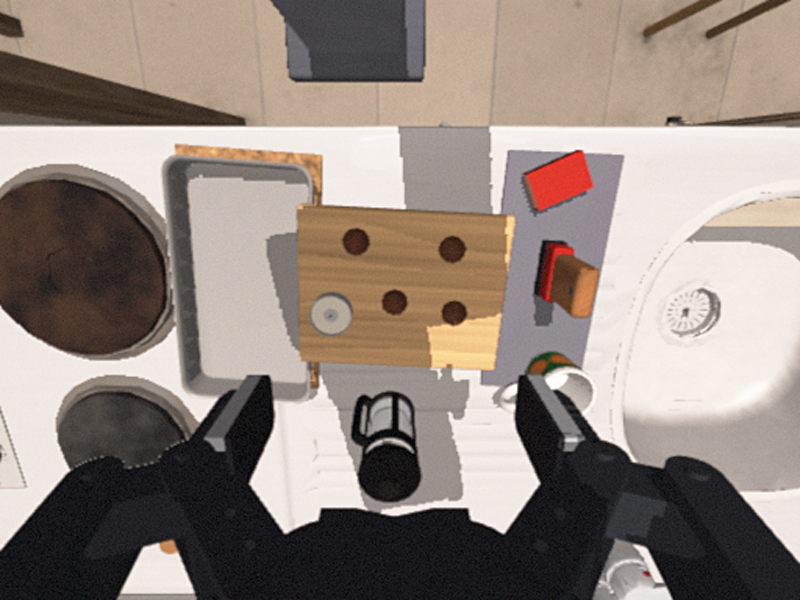

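View pics/w1.png

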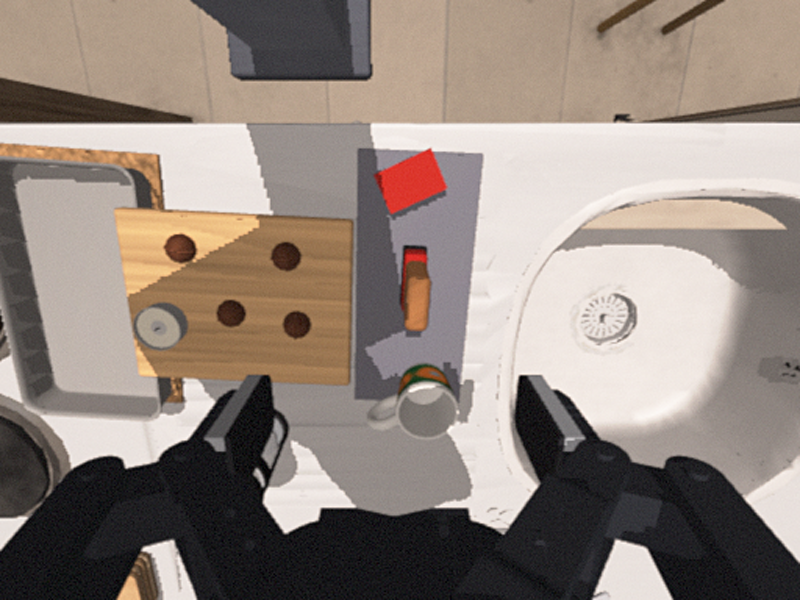

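Both wrist views show the board with shells at (356,242), (452,249), (395,301), (454,313) and the tealight at (331,314) near the tray end in w0. The scraper grip top is at (574,290) in w0 and (417,300) in w1. Now I'll measure these.

Run:
```python
from h import *
L=pickle.load(open('c1.pkl','rb'));k=.64
def blobs(m,lo=20):
    n,l,s,c=cv2.connectedComponentsWithStats(m.astype(np.uint8)*255)
    return [(c[i],s[i][4]) for i in range(1,n) if s[i][4]>lo],l
sh0=[(356,242),(452,249),(395,301),(454,313)];sh1=[(180,248),(286,256),(231,313),(297,324)]
ms=[]
for i,c in enumerate(L):
    hsv=cv2.cvtColor(c['image'],cv2.COLOR_RGB2HSV)
    mask=(hsv[...,2]<100)&(hsv[...,1]>70)
    b,_=blobs(mask);out=[]
    for s in (sh0,sh1)[i]:
        q=min(b,key=lambda x:np.hypot(*(x[0]-np.array(s)*k)));out.append(q[0]);
    ms.append(out)
for j in range(4):
    print('shell',tri([(L[i],ms[i][j]) for i in(0,1)]),onz(L[0],ms[0][j],.060).round(4),onz(L[1],ms[1][j],.060).round(4))
# tealight top: circle
tl=[]
for c,s in zip(L,((331,314),(160,326))):
    u,v=(np.array(s)*k).astype(int);im=c['image'][v-25:v+25,u-25:u+25]
    hs=cv2.cvtColor(im,cv2.COLOR_RGB2HSV);m=(hs[...,1]<70).astype(np.uint8)
    n,l,st,ce=cv2.connectedComponentsWithStats(m);i=l[25,25] or 1+np.argmax(st[1:,4])
    cn=max(cv2.findContours((l==i).astype(np.uint8),0,1)[0],key=cv2.contourArea)
    e=cv2.minEnclosingCircle(cn);print('tl',e,st[i]);tl.append(np.array(e[0])+[u-25,v-25])
print('tealight',tri(list(zip(L,tl))),[onz(c,t,.073).round(4) for c,t in zip(L,tl)])
bc=[[(299,206),(514,216),(495,369),(301,360)],[(116,209),(352,219),(350,384),(138,376)]]
for j in range(4): print('board',tri([(L[i],np.array(bc[i][j])*k) for i in(0,1)]),onz(L[0],np.array(bc[0][j])*k,.055).round(4))
mc=[(358,149),(483,153),(463,405),(356,398)]
for q in mc: print('mat',onz(L[1],np.array(q)*k,.005).round(4))
for q in [(166,160),(312,168),(312,398),(187,394)]: print('tray rim',onz(L[0],np.array(q)*k,.04).round(4))
c=L[1]['image'];cr=c[145:230,225:300][:,:,::-1];c0=L[0]['image'][145:230,330:400][:,:,::-1]
cv2.imwrite('pics/scr.png',np.hstack([cv2.resize(c0,None,fx=5,fy=5),cv2.resize(cr,None,fx=5,fy=5)]))
```

```text
shell (array([0.44061487, 0.06586124, 0.05119798]), [0.5, 0.5]) [0.4385 0.0667 0.06  ] [0.4393 0.0703 0.06  ]
shell (array([0.44570358, 0.15067056, 0.05779488]), [0.1, 0.1]) [0.4452 0.1504 0.06  ] [0.4453 0.1513 0.06  ]
shell (array([0.49481077, 0.10015489, 0.0575197 ]), [0.2, 0.2]) [0.4938 0.1001 0.06  ] [0.4941 0.1012 0.06  ]
shell (array([0.50520533, 0.15497152, 0.05708809]), [0.2, 0.2]) [0.5039 0.1545 0.06  ] [0.5042 0.1557 0.06  ]
tl ((25.634267807006836, 25.772544860839844), 14.2747163772583) [ 12  12  28  28 619]
tl ((14.0, 24.5), 28.218000411987305) [   0    0   43   50 1171]
tealight (array([0.4912333 , 0.04792926, 0.09582014]), [1.1, 1.1]) [array([0.5009, 0.0443, 0.073 ]), array([0.4992, 0.0334, 0.073 ])]
board (array([0.40910854, 0.01839059, 0.05353018]), [0.3, 0.3]) [0.4093 0.0187 0.055 ]
board (array([0.41770452, 0.20492175, 0.05055851]), [0.4, 0.4]) [0.4176 0.2037 0.055 ]
board (array([0.56529591, 0.19868016, 0.05397175]), [0.0, 0.0]) [0.5647 0.1984 0.055 ]
board (array([0.55359489, 0.0116604 , 0.0592128 ]), [0.4, 0.4]) [0.5553 0.0106 0.055 ]
mat [0.363  0.2076 0.005 ]
mat [0.3665 0.3164 0.005 ]
mat [0.6187 0.3115 0.005 ]
mat [0.6101 0.1986 0.005 ]
tray rim [ 0.3719 -0.0967  0.04  ]
tray rim [0.3784 0.0289 0.04  ]
tray rim [0.6063 0.0154 0.04  ]
tray rim [ 0.6018 -0.1133  0.04  ]
```

View pics/scr.png

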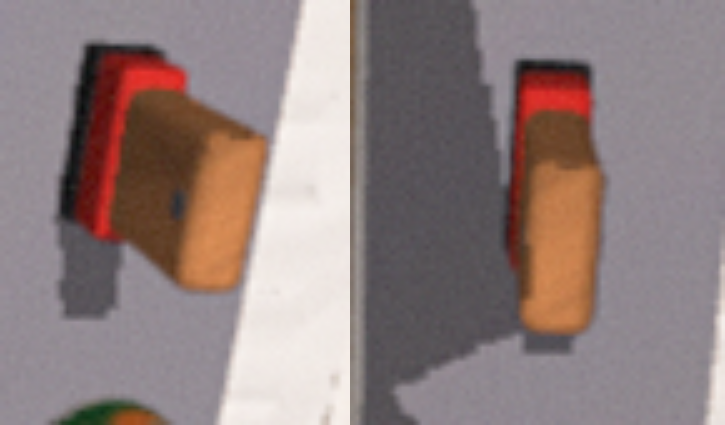

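Crop: the grip's top face is clearly visible in both wrist views. I'll triangulate its four corners to get grasp position, height and yaw.

Run:
```python
from h import *
L=pickle.load(open('c1.pkl','rb'))
a=np.array([(208,133),(267,138),(240,292),(182,290)])/5+[330,145]-.4
b=np.array([(527-350,163),(603-350,168),(592-350,332),(522-350,330)])/5+[225,145]-.4
P=[]
for p,q in zip(a,b):
    x,e=tri([(L[0],p),(L[1],q)]);P.append(x);print(x.round(4),e,onz(L[0],p,.096).round(4),onz(L[1],q,.096).round(4))
for i,q in ((0,a),(1,b)):
    w=np.array([onz(L[i],p,.096) for p in q]);l=(w[2]+w[3]-w[0]-w[1])/2;s=(w[1]+w[2]-w[0]-w[3])/2
    print(i,w.mean(0).round(4),'len',np.linalg.norm(l),np.linalg.norm(s),'yaw',np.arctan2(l[1],l[0]))
print(np.mean(P,0))
# sole corners & side
from rig import manip
for x,y,z,yw in((.485,.255,.078,0),(.445,-.01,.2,0),(.535,.155,.13,-np.pi/2),(.535,.155,.13,np.pi/2)):print(manip.solve_ik([x,y,z],down(np.pi+yw)))
```

```text
[0.4526 0.2476 0.0975] [0.1, 0.1] [0.4529 0.2482 0.096 ] [0.4531 0.2476 0.096 ]
[0.4554 0.2653 0.0916] [0.1, 0.1] [0.4542 0.2631 0.096 ] [0.4543 0.265  0.096 ]
[0.496  0.2636 0.0933] [0.2, 0.2] [0.4952 0.2623 0.096 ] [0.4947 0.2634 0.096 ]
[0.494  0.2467 0.097 ] [0.3, 0.3] [0.4947 0.2473 0.096 ] [0.4942 0.2468 0.096 ]
0 [0.4743 0.2552 0.096 ] len 0.04138253436756195 0.014997169457285377 yaw -0.02084123301507514
1 [0.4741 0.2557 0.096 ] len 0.04074179651373005 0.017002085145733252 yaw -0.03004312592813805
[0.47451933 0.25581535 0.09485871]
[ 4.62333951e-01  5.24882423e-01  1.88663354e+00 -4.44089210e-16
  7.30076693e-01 -1.10846238e+00]
[-4.92061379e-02  1.91624939e-01  2.03313595e+00 -4.44089210e-16
  9.16831760e-01 -1.62000246e+00]
[ 2.60632735e-01  4.52268166e-01  1.84552652e+00 -4.44089210e-16
  8.43797970e-01  2.60632735e-01]
None
```

Run:
```python
from h import *
from rig import manip
o=down(np.pi-.025)
manip.command_gripper(.05,40)
manip.move_to([.4745,.2557,.15],o);manip.servo_line([.4745,.2557,.078],o,.1)
print(manip.get_contact_force())
manip.command_gripper(.0,50);manip.hold(.2)
print('w',manip.get_width(),manip.get_grip_force(),manip.get_position(),manip.get_contact_force())
manip.servo_line([.4745,.2557,.148],o,.12);manip.hold(.2)
print('w',manip.get_width(),manip.get_position(),manip.get_contact_force(),manip.get_time())
c=shot(manip,'scene');s=shot(manip,'side')
im=np.hstack([cv2.resize(q['image'][130:330,120:400][:,:,::-1],(400,286)) for q in(c,s)]);cv2.imwrite('pics/g.png',im)
```

```text
[-0.24660781 -0.55465965  0.51203169]
w 0.01673403645243836 49.39603328704834 [0.47488184 0.25600077 0.07878352] [-0.76280237 -0.30772491  6.73323335]
w 0.016031033129751383 [0.47391856 0.25541985 0.14707009] [-0.53916265 -0.35293805 -1.67751208] 6.4417
```

View pics/g.png

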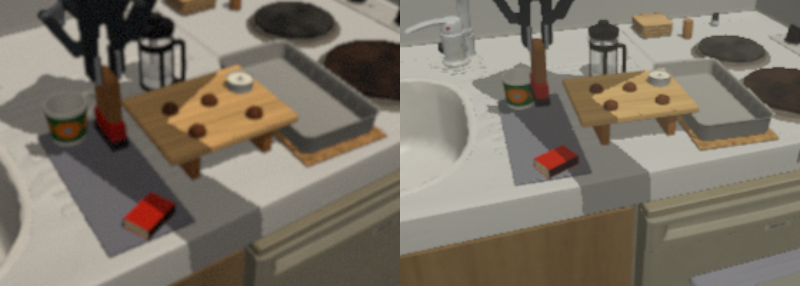

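The scraper is held upright and lifted clear (scene half, around (110,110)), and all shells are still in place. First I wipe A and B down the corridor beside the tealight.

```bash
cat >> h.py <<'E'
def lower(m,x,y,o,z0=.1315):
    m.servo_line([x,y,z0],o,.12);m.hold(.15);b=m.get_contact_force()[2];z=z0
    while z>.1255:
        z-=.0006;m.servo_line([x,y,z],o,.02);f=m.get_contact_force()[2]-b
        if f>2.5:break
    zc=m.get_position()[2];z+=.0004;m.servo_line([x,y,z],o,.02)
    print('contact',f,'cmd',z,'z',zc,m.get_position(),m.get_time());return z
E
python3 - <<'E'
from h import *
from rig import manip
o=down(np.pi)
manip.servo_line([.46,.22,.165],o,.15)
manip.servo_line([.446,.181,.16],o,.15)
z=lower(manip,.446,.181,o)
manip.servo_line([.446,.10,z],o,.08);print(manip.get_position(),manip.get_contact_force())
manip.servo_line([.446,-.006,z],o,.08);print(manip.get_position(),manip.get_contact_force())
manip.hold(.2)
manip.servo_line([.446,-.006,.175],o,.12)
print(manip.get_width(),manip.get_time())
manip.servo_line([.45,.24,.19],o,.3)
c=shot(manip,'scene');w=shot(manip,'wrist');pickle.dump([c,w],open('c2.pkl','wb'))
cv2.imwrite('pics/s1.png',np.hstack([cv2.resize(c['image'][130:330,170:450],(400,286)),cv2.resize(w['image'],(400,300))[:286]])[:,:,::-1])
E
```

```text
contact 5.0193895590364175 cmd 0.12890000000000007 z 0.128787198994383 [0.44597146 0.18096959 0.12879837] 9.4333
[0.44608901 0.10025585 0.12892641] [-0.13907624 -0.04160639 -3.28919937]
[ 0.44597953 -0.00567845  0.12887848] [ 0.81241478  0.34084669 -1.81674485]
0.01650338837329442 12.8
```

View pics/s1.png

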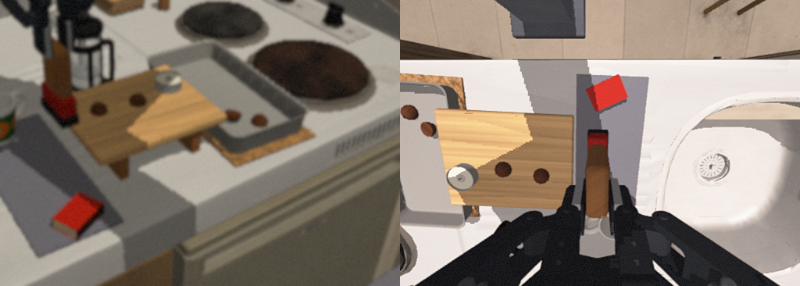

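Shells A and B are in the tray (scene half (235,117), (260,120)), and C, D and the tealight are unmoved. Next I push D and C sideways (-x) with the long face turned 90°, then wipe again.

Run:
```python
from h import *
from rig import manip
o=down(np.pi/2)
manip.move_to([.535,.156,.18],o)
for y,x1 in((.156,.468),(.113,.468)):
    x0=.536 if y>.13 else .530
    manip.servo_line([x0,y,.165],o,.2)
    z=lower(manip,x0,y,o)
    manip.servo_line([x1,y,z],o,.06);print(manip.get_position(),manip.get_contact_force())
    manip.servo_line([x1+.008,y,z],o,.06)
    manip.servo_line([x1+.008,y,.165],o,.2)
o=down(np.pi)
manip.move_to([.45,.24,.19],o)
c=shot(manip,'scene');w=shot(manip,'wrist')
m=cv2.cvtColor(w['image'],cv2.COLOR_RGB2HSV);m=((m[...,2]<100)&(m[...,1]>70)).astype(np.uint8)
n,l,s,ce=cv2.connectedComponentsWithStats(m)
for i in range(1,n):
    p=onz(w,ce[i],.058)
    if 60<s[i][4]<400: print(s[i][4],p.round(4))
print(manip.get_width(),manip.get_time())
cv2.imwrite('pics/s2.png',np.hstack([cv2.resize(c['image'][130:330,170:450],(400,286)),cv2.resize(w['image'],(400,300))[:286]])[:,:,::-1])
```

```text
contact 4.2108564941530275 cmd 0.12890000000000007 z 0.1288154976785545 [0.5359397  0.15601627 0.12882876] 17.4333
[0.4684574  0.15606037 0.12898181] [ 0.7446399   0.29369883 -1.53495486]
contact 8.165938662808 cmd 0.12830000000000008 z 0.12869934855405385 [0.53027903 0.11297474 0.1286758 ] 22.15
[0.46743401 0.11304534 0.12860196] [1.84427617 0.2316051  7.89283777]
161 [0.2895 0.3749 0.058 ]
184 [0.29   0.4152 0.058 ]
209 [0.3412 0.4586 0.058 ]
203 [ 0.4125 -0.0111  0.058 ]
72 [0.4333 0.0126 0.058 ]
178 [0.4452 0.103  0.058 ]
358 [0.4452 0.1565 0.058 ]
0.01662033888812294 25.2417
```

View pics/s2.png

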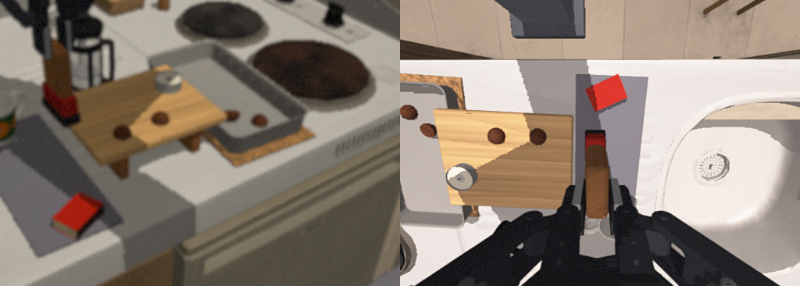

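C and D now sit in the clear corridor at (0.445, 0.103) and (0.445, 0.157), tealight unmoved. Second wipe.

Run:
```python
from h import *
from rig import manip
o=down(np.pi)
manip.servo_line([.446,.187,.165],o,.2)
z=lower(manip,.446,.187,o)
manip.servo_line([.446,-.008,z],o,.08);print(manip.get_position(),manip.get_contact_force())
manip.hold(.2)
manip.servo_line([.446,-.008,.175],o,.12)
manip.servo_line([.45,.24,.19],o,.3)
c=shot(manip,'scene');w=shot(manip,'wrist')
print(manip.get_width(),manip.get_time())
cv2.imwrite('pics/s3.png',np.hstack([cv2.resize(c['image'][130:330,170:450],(400,286)),cv2.resize(w['image'],(400,300))[:286]])[:,:,::-1])
```

```text
contact 8.146167212789608 cmd 0.12830000000000008 z 0.1286226849385863 [0.44632442 0.18707601 0.12862572] 28.0083
[ 0.44595363 -0.00782581  0.12825996] [ 0.05180187  0.30175477 -2.05255197]
0.016212419896808467 32.4083
```

View pics/s3.png

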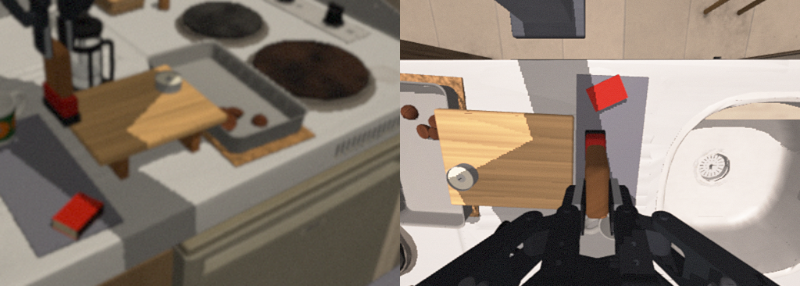

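The board is clear of shells and the tealight hasn't moved. Only about three shells are distinct in the tray, so I'll look closer before setting the scraper down.

Run:
```python
from h import *
from rig import manip
o=down(np.pi)
manip.servo_line([.45,-.11,.23],o,.3);manip.hold(.1)
w=shot(manip,'wrist');c=shot(manip,'scene')
i=w['image'];print(manip.get_time(),proj(w,np.array([.43,-.01,.03])))
u,v=proj(w,np.array([.43,-.01,.03])).astype(int)
a=cv2.resize(i[max(v-60,0):v+60,max(0,u-80):u+80],(480,360));b=cv2.resize(c['image'][185:245,300:380],(320,240));b=np.vstack([b,np.zeros((120,320,3),np.uint8)])
cv2.imwrite('pics/t.png',np.hstack([a,b])[:,:,::-1])
```

```text
33.9333 [328.01223722 149.55472448]
```

View pics/t.png

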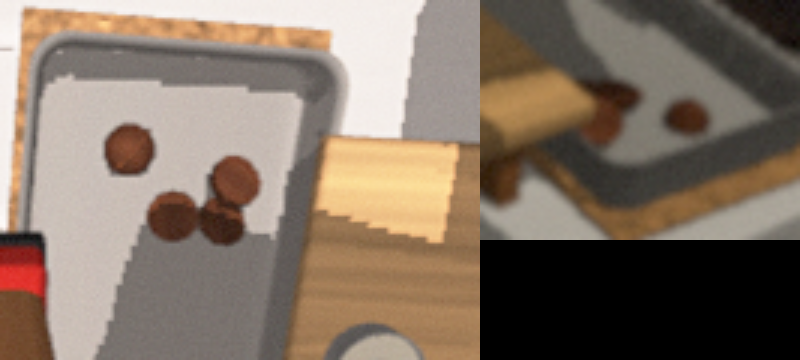

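All four shells lie on the tray floor, at (130,150), (235,180), (172,216) and (221,222). Now I stand the scraper back on the mat.

Run:
```python
from h import *
from rig import manip
o=down(np.pi-.025);x,y=.4745,.2557
manip.servo_line([.45,.15,.19],None,.3)
manip.servo_line([x,y,.17],o,.2);manip.servo_line([x,y,.083],o,.12);manip.hold(.2)
b=manip.get_contact_force()[2];z=.083
while z>.0755:
    z-=.0006;manip.servo_line([x,y,z],o,.02)
    if manip.get_contact_force()[2]-b>3:break
print(z,manip.get_position(),manip.get_contact_force())
manip.command_gripper(.045);manip.hold(.3)
manip.servo_line([x,y,.16],o,.1);manip.servo_line([.42,.2,.26],o,.2);manip.hold(.2)
w=shot(manip,'wrist');c=shot(manip,'scene');print(manip.get_time(),manip.get_contact_force())
cv2.imwrite('pics/e.png',np.hstack([cv2.resize(c['image'][130:330,120:400],(400,300)),cv2.resize(w['image'],(400,300))])[:,:,::-1])
```

```text
0.07819999999999998 [0.4747244  0.2557821  0.07863929] [-0.14456369 -1.00237826  4.37666478]
41.4667 [0.67726976 0.07403647 0.10838934]
```

View pics/e.png

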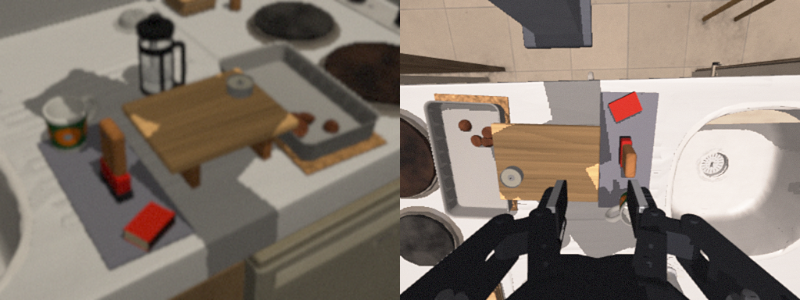

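The scraper stands upright on the mat at (115,170), between the cup and the matchbox. The shells are in the tray, the tealight is in place and the gripper is clear.

```bash
python3 -c "
from rig import manip
print(manip.sign_off())"
```

```text
the job is handed in; nothing more can be done
None
```

I've handed the job in at about 41 s: all four shells are in the tray, the scraper stands upright on the mat between the cup and the matchbox, and the last pictures show nothing else moved.

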